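# Put the gearbox gears away by size

## Robot

A 6-joint arm with a two-finger parallel gripper is mounted at the origin on the work surface. World frame = base frame: x ahead of the robot, y to its left, z up, the work surface at z = 0. Lengths are in m, angles in rad, forces in N, time in s.
With the tool pointing down it reaches from about 0.3 to 0.875 m from the base axis. Payload 6.4 kg.
Tool frame: the origin (TCP) lies on the centre line of the jaws, within the pads' length; the fingertips stand 8 mm ahead of it and the grasp point (between the pads) lies 11 mm behind it; x points along the fingers, z is the direction in which the jaws open and shut, and the axes are right-handed (so a half turn about x gives the same grasp; the last joint's range is limited). The gripper opens to 88 mm and grips with 3 to 60 N. Pads are 18 mm wide; open, the fingers measure 123 mm over their backs; the gripper's body (75 mm by 187 mm) begins 45 mm behind the grasp point.
Start: joints at [-1.477, 0.181, 1.607, -0, 1.354, -0.206], TCP at [0.17, -0.549, 0.247] pointing down, gripper open.
Joint ranges: [-2.99, 2.99], [-0.89, 2.07], [0.3, 2.58], [-1.14, 4.28], [0, 2.63], [-3.12, 3.12]. Speed limits (rad/s): [2.57, 2.57, 3.01, 3.14, 3.14, 3.14].

## Interface

Orientations are given as a rotation vector (axis times angle).
In Python, from rig import * gives the robot as it stands. The module is installed in compiled form; this text tells all that it offers.
- The arm moves only by the tool apply_moves, never from a script. Its argument "plan" is a list that holds one entry, the list of rows, each a list of 7 numbers: the shift along the tool's x, y, z in m, then the turn, a rotation vector about the tool's x, y, z in rad, then the opening in per cent of the stroke, from 0 (shut) to 100 (fully open). A call has 1 to 8 rows; each row is the pose to reach, as a shift and turn from the pose commanded when the call began, along the tool's axes at that moment; what a row does not reach only later rows make up. A row lasts 1/10 s, in which the tool goes at most 50 mm and 8.59 degrees, less where a joint would pass 70% of its speed; a pose out of reach is approached as far as the arm can. A call with a gripper value outside its range is refused whole. The fingers move at their own pace and stop on an object; "grip_force" is the grip in N (left out, the last holds). Time passes only in rows, so rows that repeat a pose let the fingers close. It gives the time, the measured TCP pose, the force and the opening at its end, in the units of the state.
- state(): the state, without advancing time (a new reading comes with each control period).
- capture(name): name is "scene" or "top" or "wrist"; returns the picture (384x512x3 uint8, red, green, blue); there is no depth.
- camera_params(name): a dict with "fx", "fy", "cx", "cy" (pixels), "k1" (the pictures are not rectified: a ray, as slopes to the right and down, at radius r is drawn at 1 + k1 r^2 times it, then the intrinsics apply), "origin" and "rotation" of the camera in the world. Camera axes: x right, y up, looking along -z (the intrinsics and any distortion apply to the point x, -y, -z); pixel columns grow to the right and rows downward; lengths in m; the calibration is good to about 2 mm. A picture is of the moment at which its call begins: read the wrist's pose just before it. camera_params takes no time and is no camera call; for the wrist camera it gives the pose at the moment of the call.
- finish_job(): hands the job in, once; it reports no verdict.
Trained networks look in the newest picture that a camera, given by its name, has taken for a name from the list of things; names that differ only in an ending like _2 or _b are one class to them, and where a whole thing is asked for, a point or a joint stands for the part that bears it (a point fixed in the world has none). Each returns a list of dicts, best first, with "p" (0 to 1); they miss things now and then, are a little off and sometimes report something else, mostly with a low value. They report only what shows in the picture. A call takes as long as a camera call. They do not tell look-alikes from the thing itself.
- recognise(label, camera): "location" ([x, y, z] in m, in world coordinates, good to about 4 mm: the middle of the surface that is visible of it).
- trace(label, camera): "mask" (384x512 bool, what is visible of it).
- spot_point(label, camera): "location" ([x, y, z] in m, in world coordinates, good to about 4 mm: a listed point, or the origin of a listed thing).
The state is a dict: "clock": time; "q": joint angles; "dq": joint speeds; "joint_efforts": joint torques, N m; "eef_pos": TCP position; "eef_rot": TCP orientation; "wrist_force": force on the tool from outside, world axes, zero at the start; "torque": the same for the moment, N m; "width": opening from 0.0 (shut) to 1.0 (fully open).
Only numpy, scipy, OpenCV 4.12 (cv2) and the standard library are available. Lean on these libraries where they do the work, as an engineer would, in place of code of your own. Each camera call takes 0.05 s, during which the arm holds its last target.

## Task

Put the four toothed steel gears away, each in the grey tray made for its size (largest gear in the largest tray, and so on down), lying flat on the tray's floor with the hub up. Set them down gently, do not drop them, and leave the smooth black pulley and the plain bearing ring where they lie.

Things in the scene. Friction and masses are not known exactly. Their poses are not given: they have to be found in the camera images.
- gear_a: The largest of four loose steel spur gears, lying flat on the bench: toothed disc 86 mm across the teeth and 12 mm thick, with a round hub 28 mm across standing 30 mm up from the middle of the disc (whole gear 42 mm tall, hub top flat with a dark bore). Origin: centre of the underside; z up along the hub. Grip it by the hub from above.
- gear_b: The second largest of four loose steel spur gears, lying flat on the bench: toothed disc 68 mm across the teeth and 12 mm thick, with a round hub 24 mm across standing 30 mm up from the middle of the disc (whole gear 42 mm tall, hub top flat with a dark bore). Origin: centre of the underside; z up along the hub. Grip it by the hub from above.
- gear_c: The second smallest of four loose steel spur gears, lying flat on the bench: toothed disc 50 mm across the teeth and 12 mm thick, with a round hub 20 mm across standing 30 mm up from the middle of the disc (whole gear 42 mm tall, hub top flat with a dark bore). Origin: centre of the underside; z up along the hub. Grip it by the hub from above.
- gear_d: The smallest of four loose steel spur gears, lying flat on the bench: toothed disc 32 mm across the teeth and 12 mm thick, with a round hub 16 mm across standing 30 mm up from the middle of the disc (whole gear 42 mm tall, hub top flat with a dark bore). Origin: centre of the underside; z up along the hub. Grip it by the hub from above.
- tray_a: The largest of four square open grey plastic trays, fixed to the bench: 101 mm inside, 109 mm outside, walls 4 mm thick, rim 14 mm above the bench, inner floor 4 mm above the bench. Origin: centre of the underside, on the bench; x and y along its sides. Its own gear is 86 mm across, with 7.5 mm to spare on each side; the next larger gear does not fit.
- tray_b: The second largest of four square open grey plastic trays, fixed to the bench: 83 mm inside, 91 mm outside, walls 4 mm thick, rim 14 mm above the bench, inner floor 4 mm above the bench. Origin: centre of the underside, on the bench; x and y along its sides. Its own gear is 68 mm across, with 7.5 mm to spare on each side; the next larger gear does not fit.
- tray_c: The second smallest of four square open grey plastic trays, fixed to the bench: 65 mm inside, 73 mm outside, walls 4 mm thick, rim 14 mm above the bench, inner floor 4 mm above the bench. Origin: centre of the underside, on the bench; x and y along its sides. Its own gear is 50 mm across, with 7.5 mm to spare on each side; the next larger gear does not fit.
- tray_d: The smallest of four square open grey plastic trays, fixed to the bench: 47 mm inside, 55 mm outside, walls 4 mm thick, rim 14 mm above the bench, inner floor 4 mm above the bench. Origin: centre of the underside, on the bench; x and y along its sides. Its own gear is 32 mm across, with 7.5 mm to spare on each side; the next larger gear does not fit.
- pulley: A loose smooth black plastic V-belt pulley, no teeth and no hub: 60 mm across, 30 mm tall, lying flat, origin at the centre of its underside. To be left alone.
- bearing: A loose plain steel bearing ring, no teeth and no hub: 52 mm outside, 25 mm bore, 15 mm tall, lying flat, origin at the centre of its underside. To be left alone.
Not all that is in view belongs to the job. Leave any pink look-alike of the gear_d alone.

How it is judged:
At the end, for the whole second after the job is handed in: Each gear lies flat (within 0.1 rad, hub up) on the floor of the tray of its own size, centres within 12 mm, gear underside under 8 mm above the tray's underside, at rest (under 0.02 m/s); pulley and bearing ring within 25 mm of where they started (horizontal distance between gear_a and tray_a below 0.012 m and z of gear_a in the frame of tray_a between 0 and 0.008 m and angle between each of gear_a, gear_b, gear_c, gear_d's own z axis and vertical below 0.1 rad and linear speed of each of gear_a, gear_b, gear_c, gear_d below 0.02 m/s and horizontal distance between gear_b and tray_b below 0.012 m and z of gear_b in the frame of tray_b between 0 and 0.008 m and horizontal distance between gear_c and tray_c below 0.012 m and z of gear_c in the frame of tray_c between 0 and 0.008 m and horizontal distance between gear_d and tray_d below 0.012 m and z of gear_d in the frame of tray_d between 0 and 0.008 m and distance of each of pulley, bearing from where it was at the start of the episode below 0.025 m); the robot touches nothing.
It fails at once if the pulley is shifted by more than 25 mm (distance of pulley from where it was at the start of the episode above 0.025 m).
It fails at once if the bearing is shifted by more than 25 mm (distance of bearing from where it was at the start of the episode above 0.025 m).
It fails at once if a gear is dropped or flung (moving faster than 0.7 m/s while no finger holds it) ((linear speed of gear_a above 0.7 m/s and contact force between gear_a and the fingers below 0.01 N) or (linear speed of gear_b above 0.7 m/s and contact force between gear_b and the fingers below 0.01 N) or (linear speed of gear_c above 0.7 m/s and contact force between gear_c and the fingers below 0.01 N) or (linear speed of gear_d above 0.7 m/s and contact force between gear_d and the fingers below 0.01 N)).
It also fails if it takes over 106 s, if anything falls off the work surface, if the arm or the gripper's body presses on something with over 40 N, if the wrist force passes 120 N, or if a joint passes its speed limit or range.

## Working session

There is one attempt and no reset: what is moved stays moved. The work goes in short steps, Python scripts to look and compute and a tool call to move; the robot and the scene stay as the last step left them, time stands still between calls to the robot, and variables do not carry over. Pictures are saved under pics/ and viewed, and the job is handed in when it is done.

Besides the shell and the picture viewer there is one more tool, called after "Request:" as a command line: name --argument value ..., lists and objects as JSON in quotes. apply_moves: Moves the arm, as the interface text tells. Its arguments: {"type":"object","properties":{"plan":{"type":"array","items":{"type":"array","items":{"type":"array","items":{"type":"number"}}}},"grip_force":{"type":"number"}},"required":["plan"]}

```bash
mkdir -p pics
python3 - <<'E'
from rig import *
import cv2
s=state();print({k:(np.round(v,3).tolist() if 0 else v) for k,v in s.items()} if 0 else s)
for n in ["scene","top"]:
    im=capture(n); cv2.imwrite(f"pics/{n}0.png",cv2.cvtColor(im,cv2.COLOR_RGB2BGR)); print(camera_params(n))
for l in ["gear_a","tray_a","pulley","bearing"]:
    for f in (recognise,spot_point):
        for d in f(l,"top"): print(l,f.__name__,d)
E
```

```text
{'clock': 0.0, 'q': array([-1.47730437e+00,  1.81538634e-01,  1.60796679e+00, -1.40444098e-05,
        1.35377493e+00, -2.06325343e-01]), 'dq': array([ 8.67239487e-04,  1.10591930e-03, -2.12846221e-04, -6.23920099e-05,
        2.87794392e-05, -6.50994899e-04]), 'joint_efforts': array([ 5.22287246e-04, -4.33856857e+01, -3.41852081e+01,  7.02103833e-02,
        3.85561050e-02, -1.43980892e-04]), 'eef_pos': array([ 0.16977488, -0.54884211,  0.24583139]), 'eef_rot': array([ 0.98675648,  1.33741196, -0.98468125]), 'wrist_force': array([ 0.25899502, -0.09240205, -0.49133324]), 'torque': array([-0.00572305,  0.03659699, -0.04406402]), 'width': 1.002390816553043}
{'fx': 354.845152941403, 'fy': 354.845152941403, 'cx': 261.08188275521536, 'cy': 189.41973993343925, 'k1': -0.005043861000511181, 'origin': array([0.77793632, 0.51988801, 0.76787352]), 'rotation': array([0.23071249, 0.88220921, 2.49511328])}
{'fx': 349.7491404277859, 'fy': 349.7491404277859, 'cx': 254.1446542530982, 'cy': 195.99640652497496, 'k1': 0.012699342863954906, 'origin': array([0.36278503, 0.01039893, 0.82629004]), 'rotation
[... 906 characters left out ...]
 'p': 0.78}
tray_a call {'location': [0.6322, -0.2839, 0.0063], 'p': 0.74}
tray_a call {'location': [0.6095, 0.0987, 0.0041], 'p': 0.63}
tray_a call {'location': [0.6342, -0.0959, -0.004], 'p': 0.88}
tray_a call {'location': [0.6085, 0.0987, -0.0], 'p': 0.79}
tray_a call {'location': [0.6059, 0.2897, -0.0003], 'p': 0.73}
tray_a call {'location': [0.6325, -0.2821, 0.0005], 'p': 0.66}
pulley call {'location': [0.4658, -0.0874, 0.029], 'p': 0.78}
pulley call {'location': [0.4697, -0.0894, -0.0005], 'p': 0.96}
bearing call {'location': [0.4294, 0.3614, 0.0143], 'p': 0.75}
bearing call {'location': [0.4274, 0.363, -0.0007], 'p': 0.55}
bearing call {'location': [0.465, -0.3696, 0.0011], 'p': 0.34}
```

Run:
```python
import cv2
im=cv2.imread("pics/top0.png"); cv2.imwrite("pics/top0b.png",cv2.resize(im,(800,600),interpolation=cv2.INTER_CUBIC))
```

```text
(no output)
```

View pics/top0b.png

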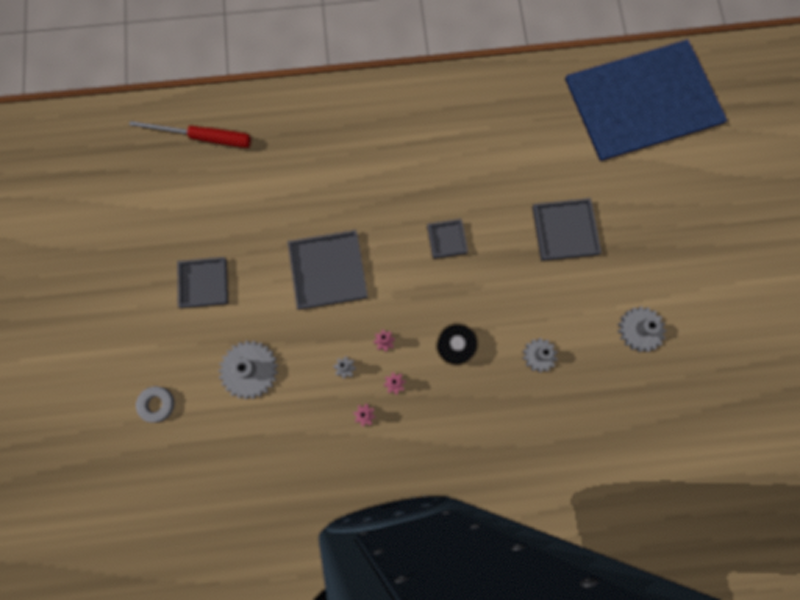

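View pics/scene0.png

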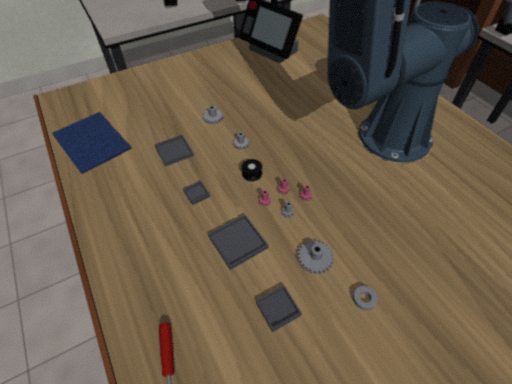

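```bash
cat > h.py <<'E'
from rig import *
import numpy as np, cv2
from scipy.spatial.transform import Rotation as R
def proj(P,c):
    P=np.atleast_2d(P); X=(P-c["origin"])@R.from_rotvec(c["rotation"]).as_matrix()
    a=X[:,0]/-X[:,2]; b=-X[:,1]/-X[:,2]; k=1+c["k1"]*(a*a+b*b)
    return np.c_[c["fx"]*a*k+c["cx"],c["fy"]*b*k+c["cy"]]
def unproj(uv,z,c):
    uv=np.atleast_2d(uv).astype(float); d=np.c_[(uv[:,0]-c["cx"])/c["fx"],(uv[:,1]-c["cy"])/c["fy"]]
    s=d.copy()
    for _ in range(10): s=d/(1+c["k1"]*(s**2).sum(1,keepdims=True))
    v=np.c_[s[:,0],-s[:,1],-np.ones(len(s))]@R.from_rotvec(c["rotation"]).as_matrix().T
    t=(z-c["origin"][2])/v[:,2]; return c["origin"]+v*t[:,None]
def grab(n,f=None):
    c=camera_params(n); im=capture(n)
    if f: cv2.imwrite("pics/"+f,cv2.cvtColor(im,cv2.COLOR_RGB2BGR))
    return im,c
def pose():
    s=state(); return s["eef_pos"],R.from_rotvec(s["eef_rot"]),s
def move_to(xyz,yaw=None):
    """shift in tool axes; yaw= world direction angle of jaw (tool z) mod pi; tool x straight down"""
    p,r,s=pose(); sh=r.inv().apply(np.array(xyz)-p)
    M=r.as_matrix(); y0=np.arctan2(M[1,2],M[0,2])
    yaw=y0 if yaw is None else yaw
    while yaw-y0>np.pi/2: yaw-=np.pi
    while yaw-y0<-np.pi/2: yaw+=np.pi
    x=np.array([0,0,-1.]);z=np.array([np.cos(yaw),np.sin(yaw),0]);T=np.c_[x,np.cross(z,x),z]
    t=(r.inv()*R.from_matrix(T)).as_rotvec()
    print("clock",round(s["clock"],2),"pos",p.round(4),"yaw0",y0.round(3),"q6",s["q"][5].round(2),"w",round(s["width"],3),"F",s["wrist_force"].round(1),"\n shift",sh.round(4),"turn",t.round(3))
E
cat > m.py <<'E'
from h import *
G=dict(a=[.4628,.2238],b=[.4636,-.3702],c=[.431,-.21],d=[.4508,.0835])
Tt=dict(a=[.6085,.0987],b=[.6325,-.283],c=[.606,.29],d=[.6342,-.096])
def near(l,ref,tol=.05):
    return [d for d in l if np.hypot(*(np.array(d["location"][:2])-ref))<tol]
for n in ["top","scene"]:
    im,c=grab(n)
    for k in "abcd":
        for pre,D in (("gear_",G),("tray_",Tt)):
            sp=near(spot_point(pre+k,n),D[k],.035)
            tr=trace(pre+k,n); best=None
            for d in tr:
                m=d["mask"]; ys,xs=np.nonzero(m)
                cen=unproj([xs.mean(),ys.mean()],.01,c)[0]
                if np.hypot(*(cen[:2]-D[k]))<.035:
                    mm=m.astype(np.uint8)
                    cnt=max(cv2.findContours(mm,0,cv2.CHAIN_APPROX_NONE)[0],key=cv2.contourArea)[:,0,:]
                    if pre=="tray_":
                        W=unproj(cnt,.014,c)[:,:2]
                        (cx,cy),(w,h),an=cv2.minAreaRect((W*1000).astype(np.float32)); best=(round(cx),round(cy),round(w),round(h),round(an,1))
                    else: best=(cen[:2].round(4),m.sum())
                    break
            print(n,pre+k,[np.round(d["location"],4).tolist() for d in sp[:2]],best)
print(state()["clock"])
E
python3 m.py
```

```text
top gear_a [[0.4622, 0.2216, 0.0011]] (array([0.4603, 0.2277]), np.int64(1090))
top tray_a [[0.6074, 0.0985, -0.0017]] (605, 98, 111, 110, 5.1)
top gear_b [[0.4589, -0.3708, 0.0008]] (array([ 0.4603, -0.3658]), np.int64(647))
top tray_b [[0.6312, -0.2822, 0.0001]] (629, -279, 95, 95, 0.3)
top gear_c [[0.4323, -0.2099, 0.0045]] (array([ 0.436 , -0.2073]), np.int64(296))
top tray_c [[0.6052, 0.2891, 0.0012]] (604, 288, 79, 76, 88.6)
top gear_d [[0.4501, 0.0842, -0.0016]] (array([0.4501, 0.0833]), np.int64(90))
top tray_d [[0.6334, -0.0973, -0.0043]] (634, -93, 59, 57, 2.2)
scene gear_a [[0.4668, 0.2271, -0.0034]] (array([0.4667, 0.23  ]), np.int64(970))
scene tray_a [[0.6061, 0.0932, 0.0018]] (606, 101, 112, 115, 3.6)
scene gear_b [[0.4585, -0.3661, 0.0027]] (array([ 0.4612, -0.3678]), np.int64(233))
scene tray_b [[0.6293, -0.28, -0.0012]] (631, -272, 93, 100, 1.2)
scene gear_c [[0.438, -0.2143, 0.0032]] (array([ 0.441 , -0.2059]), np.int64(177))
scene tray_c [] (606, 291, 82, 79, 89.2)
scene gear_d [[0.4525, 0.0811, 0.0012]] (array([0.4516, 0.0827]), np.int64(130))
scene tray_d [[0.6378, -0.0929, 0.0005]] (636, -88, 57, 65, 1.7)
2.2
```

Run:
```python
from h import *
move_to([.46,-.367,.2]); grab("wrist","w0.png"); c=camera_params("wrist");print(c["origin"],R.from_rotvec(c["rotation"]).as_matrix().round(2),c["fx"])
p,r,s=pose();print(r.as_matrix().round(3))
```

```text
clock 2.2 pos [ 0.1698 -0.5494  0.2467] yaw0 -1.271 q6 -0.21 w 0.999 F [0.3 0.5 0.3] 
 shift [ 0.0467  0.3311 -0.0885] turn [-0. -0. -0.]
[ 0.2406749  -0.52710242  0.38617961] [[ 0.29  0.92  0.28]
 [-0.96  0.28  0.08]
 [-0.   -0.29  0.96]] 308.6117507123399
[[ 0.     0.955  0.295]
 [ 0.     0.295 -0.955]
 [-1.     0.    -0.   ]]
```

View pics/w0.png

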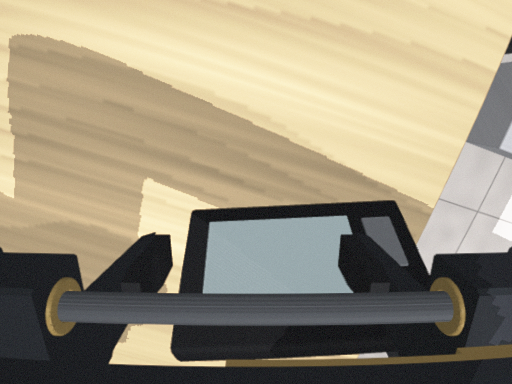

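Run:
```python
from h import *
move_to([.385,-.39,.24])
```

```text
clock 2.25 pos [ 0.1698 -0.5494  0.2467] yaw0 -1.271 q6 -0.21 w 0.999 F [0.3 0.7 1.1] 
 shift [ 0.0067  0.2526 -0.0887] turn [-0. -0. -0.]
```

Request:
apply_moves --plan '[[[0.002,0.04,-0.014,0,0,0,100],[0.003,0.085,-0.03,0,0,0,100],[0.004,0.13,-0.046,0,0,0,100],[0.005,0.175,-0.062,0,0,0,100],[0.006,0.22,-0.078,0,0,0,80],[0.007,0.253,-0.089,0,0,0,60],[0.007,0.253,-0.089,0,0,0,60],[0.007,0.253,-0.089,0,0,0,60]]]'

```text
clock: 3.05
eef_pos: [0.3856, -0.3893, 0.2397]
eef_rot: [0.984, 1.337, -0.984]
wrist_force: [-0.3, 0.1, 0.5]
width: 0.661
```

```bash
cat > look.py <<'E'
from h import *
import sys
f=sys.argv[1]; labs=sys.argv[2:]
im,c=grab("wrist",f)
for l in labs:
    for d in spot_point(l,"wrist")[:3]: print(l,np.round(d["location"],4),d["p"])
    if l.startswith("tray"):
        for d in trace(l,"wrist")[:2]:
            cnt=max(cv2.findContours(d["mask"].astype(np.uint8),0,cv2.CHAIN_APPROX_NONE)[0],key=cv2.contourArea)[:,0,:]
            W=unproj(cnt,.014,c)[:,:2]; print(" rect",[np.round(x,1) for x in cv2.minAreaRect((W*1000).astype(np.float32))],d["p"],cnt.min(0),cnt.max(0))
    if l.startswith("gear"):
        for d in trace(l,"wrist")[:2]:
            m=d["mask"].astype(np.uint8)
            cnt=max(cv2.findContours(m,0,cv2.CHAIN_APPROX_NONE)[0],key=cv2.contourArea)[:,0,:]
            (cx,cy),_=cv2.minEnclosingCircle((unproj(cnt,.012,c)[:,:2]*1000).astype(np.float32)); print(" disc",cx,cy,_,d["p"],cnt.min(0),cnt.max(0))
p,r,s=pose();print(s["clock"],p)
E
python3 look.py w1.png gear_b tray_b
```

```text
gear_b [ 0.4393 -0.2055 -0.0013] 0.7
gear_b [ 0.4593 -0.3688 -0.0014] 0.57
 disc 460.3211669921875 -368.7457580566406 33.392547607421875 0.94 [229  69] [285 129]
 disc 437.0823059082031 -211.1087188720703 27.362018585205078 0.78 [97 54] [143  99]
3.3 [ 0.38428341 -0.39055322  0.23971596]
```

View pics/w1.png

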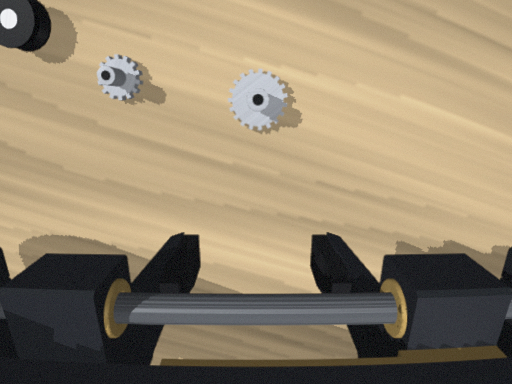

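```bash
cat > bore.py <<'E'
from h import *
import sys
# dark-bore centroid near px
def bore(f,u,v,rad,c,z=.042):
    g=cv2.cvtColor(cv2.imread("pics/"+f),cv2.COLOR_BGR2GRAY).astype(float)
    ys,xs=np.mgrid[:384,:512]; m=((xs-u)**2+(ys-v)**2<rad**2)
    w=np.clip(90-g,0,None)*m; p=[(w*xs).sum()/w.sum(),(w*ys).sum()/w.sum()]
    return np.round(p,2),unproj(p,z,c)[0].round(4)
E
python3 - <<'E'
from bore import *
c=camera_params("wrist")
print(bore("w1.png",258,99,9,c),bore("w1.png",105,75,8,c))
move_to([.4600,-.3685,.1])
E
```

```text
(array([257.55,  99.16]), array([ 0.4593, -0.37  ,  0.042 ])) (array([105.28,  74.96]), array([ 0.4377, -0.2098,  0.042 ]))
clock 3.3 pos [ 0.3843 -0.3906  0.2397] yaw0 -1.273 q6 0.26 w 0.602 F [-0.2  0.7  0.2] 
 shift [0.1397 0.0789 0.0011] turn [-0.  0.  0.]
```

Request:
apply_moves --plan '[[[0.02,0.04,0.001,0,0,0,60],[0.06,0.07,0.001,0,0,0,60],[0.11,0.079,0.001,0,0,0,60],[0.15,0.079,0.001,0,0,0,60],[0.18,0.079,0.001,0,0,0,60],[0.2,0.079,0.001,0,0,0,60],[0.214,0.079,0.001,0,0,0,60],[0.214,0.079,0.001,0,0,0,60]]]' --grip_force 45

```text
clock: 4.1
eef_pos: [0.4596, -0.3668, 0.0238]
eef_rot: [0.988, 1.339, -0.986]
wrist_force: [0.2, 0.7, 0.3]
width: 0.6
```

Run:
```python
from h import *
grab("wrist","w2.png")
move_to([.4597,-.3693,.023])
```

```text
clock 4.15 pos [ 0.4604 -0.3675  0.0253] yaw0 -1.272 q6 0.4 w 0.597 F [0.2 0.4 0.2] 
 shift [ 0.0023 -0.0012  0.0015] turn [ 0.    -0.001  0.   ]
```

View pics/w2.png

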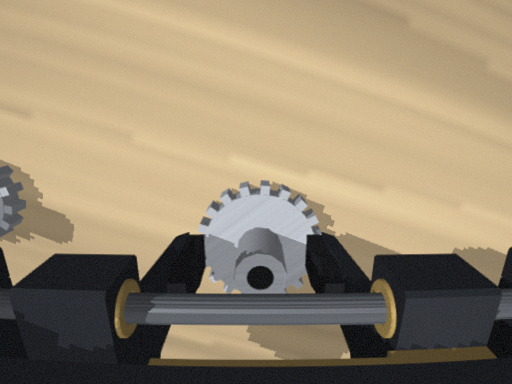

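Run:
```python
from bore import *
c=camera_params("wrist")
print(bore("w2.png",260,277,12,c))
```

```text
(array([259.99, 277.11]), array([ 0.4594, -0.3698,  0.042 ]))
```

Request:
apply_moves --plan '[[[0.001,0,0.001,0,0,0,40],[0.001,0,0.001,0,0,0,20],[0.001,0,0.001,0,0,0,10],[0.001,0,0.001,0,0,0,10],[0.001,0,0.001,0,0,0,10],[0.001,0,0.001,0,0,0,10],[0.001,0,0.001,0,0,0,10]]]'

```text
clock: 4.85
eef_pos: [0.4617, -0.3686, 0.0256]
eef_rot: [0.985, 1.335, -0.986]
wrist_force: [0.3, 1.3, 6.4]
width: 0.259
```

Run:
```python
from h import *
move_to([.631,-.280,.10])
```

```text
clock 4.85 pos [ 0.4617 -0.3686  0.0256] yaw0 -1.271 q6 0.4 w 0.259 F [0.3 1.3 6.4] 
 shift [-0.0744  0.1879 -0.0345] turn [ 0.     0.001 -0.   ]
```

Request:
apply_moves --plan '[[[-0.015,0,0,0,0,0,10],[-0.045,0,0,0,0,0,10],[-0.085,0.01,-0.002,0,0,0,10],[-0.12,0.035,-0.007,0,0,0,10],[-0.14,0.065,-0.015,0,0,0,10],[-0.145,0.08,-0.018,0,0,0,10],[-0.145,0.08,-0.018,0,0,0,10],[-0.145,0.08,-0.018,0,0,0,10]]]'

```text
clock: 5.65
eef_pos: [0.5312, -0.3266, 0.1679]
eef_rot: [0.985, 1.34, -0.986]
wrist_force: [-0.2, -0.2, -4.4]
width: 0.259
```

```bash
python3 look.py w3.png tray_b
```

```text
tray_b [ 0.6324 -0.2841 -0.0009] 0.95
tray_b [ 0.6351 -0.0936 -0.0033] 0.84
 rect [array([ 629.6, -281.9]), array([91.6, 92.4]), np.float64(89.2)] 0.86 [180   0] [304 126]
 rect [array([622.7, -97.6]), array([31.8, 63.8]), np.float64(4.7)] 0.82 [8 0] [76 37]
5.8 [ 0.53080461 -0.32728827  0.16778463]
```

View pics/w3.png

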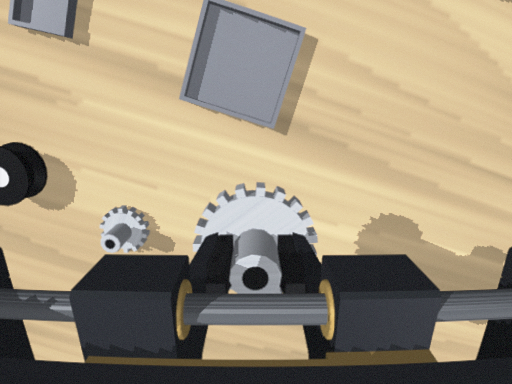

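Run:
```python
from bore import *
c=camera_params("wrist"); p,r,s=pose()
b=bore("w3.png",256,278,12,c,p[2]+.0175); print(b,b[1]-p)
off=(b[1]-p); off[2]=0
move_to(np.array([.630,-.2815,.030])-off)
```

```text
(array([255.69, 277.95]), array([ 0.5293, -0.3277,  0.1853])) [-0.00150461 -0.00041173  0.01751537]
clock 5.8 pos [ 0.5308 -0.3273  0.1678] yaw0 -1.272 q6 0.53 w 0.261 F [ 0.3 -0.1 -3.9] 
 shift [ 0.1376  0.1101 -0.0141] turn [ 0.    -0.003  0.002]
```

Request:
apply_moves --plan '[[[0.0,0.03,-0.004,0,0,0,10],[0.02,0.07,-0.01,0,0,0,10],[0.055,0.1,-0.014,0,0,0,10],[0.09,0.11,-0.014,0,0,0,10],[0.115,0.11,-0.014,0,0,0,10],[0.127,0.11,-0.014,0,0,0,10],[0.127,0.11,-0.014,0,0,0,10]]]'

```text
clock: 6.5
eef_pos: [0.631, -0.281, 0.0396]
eef_rot: [0.987, 1.342, -0.987]
wrist_force: [-0.4, 0.2, -3.6]
width: 0.255
```

Run:
```python
from h import *
grab("wrist","w4.png"); move_to([.6315,-.281,.030])
```

```text
clock 6.55 pos [ 0.6323 -0.2819  0.0419] yaw0 -1.272 q6 0.68 w 0.257 F [ 0.   0.2 -3.7] 
 shift [ 0.0119 -0.0005 -0.0011] turn [ 0.    -0.002  0.001]
```

View pics/w4.png

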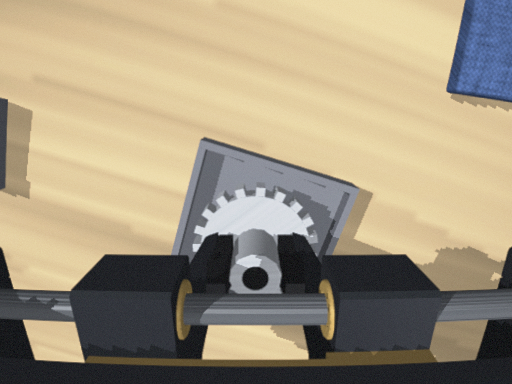

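Request:
apply_moves --plan '[[[0.005,0,0,0,0,0,10],[0.008,0,0,0,0,0,10],[0.01,0,0,0,0,0,10],[0.01,0,0,0,0,0,10],[0.01,0,0,0,0,0,10]]]'

```text
clock: 7.05
eef_pos: [0.6336, -0.2816, 0.0331]
eef_rot: [0.985, 1.336, -0.985]
wrist_force: [-0.1, 0.5, -3.8]
width: 0.257
```

Request:
apply_moves --plan '[[[0.001,0,0,0,0,0,10],[0.002,0,0,0,0,0,10],[0.002,0,0,0,0,0,10]]]'

```text
clock: 7.35
eef_pos: [0.6333, -0.2814, 0.0305]
eef_rot: [0.986, 1.337, -0.986]
wrist_force: [-0.5, 0.2, -3.6]
width: 0.26
```

Request:
apply_moves --plan '[[[0.001,0,0,0,0,0,10],[0.002,0,0,0,0,0,10],[0.002,0,0,0,0,0,10]]]'

```text
clock: 7.65
eef_pos: [0.6335, -0.2815, 0.0296]
eef_rot: [0.985, 1.336, -0.986]
wrist_force: [-2.7, 3.1, 4.0]
width: 0.259
```

Request:
apply_moves --plan '[[[0,0,0,0,0,0,30],[0,0,0,0,0,0,40],[0,0,0,0,0,0,50],[-0.02,0,0,0,0,0,50],[-0.06,-0.01,0,0,0,0,50],[-0.11,-0.04,0,0,0,0,50],[-0.16,-0.08,0,0,0,0,50],[-0.17,-0.08,0,0,0,0,50]]]'

```text
clock: 8.45
eef_pos: [0.5561, -0.3064, 0.2019]
eef_rot: [0.985, 1.333, -0.986]
wrist_force: [1.6, -0.2, -0.1]
width: 0.497
```

Run:
```python
from h import *
grab("wrist","w5.png"); move_to([.4377-.055,-.2098-.015,.19])
```

```text
clock 8.5 pos [ 0.5569 -0.3083  0.2067] yaw0 -1.272 q6 0.58 w 0.5 F [ 2.2 -2.7  2.8] 
 shift [ 0.015  -0.142  -0.1311] turn [ 0.     0.008 -0.004]
```

View pics/w5.png

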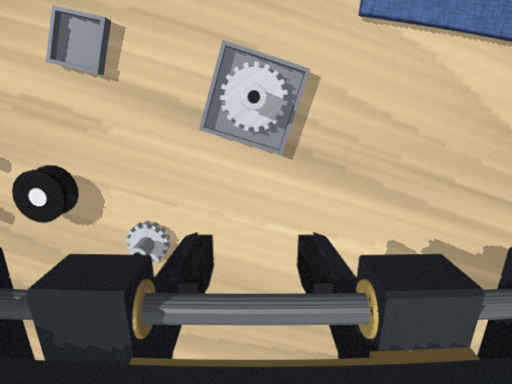

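Run:
```python
from h import *
move_to([.4377,-.2098,.095])
```

```text
clock 8.5 pos [ 0.5569 -0.3083  0.2067] yaw0 -1.272 q6 0.58 w 0.5 F [ 2.2 -2.7  2.8] 
 shift [ 0.1103 -0.0855 -0.1301] turn [ 0.     0.008 -0.004]
```

Request:
apply_moves --plan '[[[0.0,-0.02,-0.03,0,0,0,50],[0.015,-0.043,-0.065,0,0,0,50],[0.04,-0.066,-0.1,0,0,0,50],[0.075,-0.082,-0.125,0,0,0,50],[0.1,-0.085,-0.13,0,0,0,50],[0.11,-0.085,-0.13,0,0,0,50],[0.11,-0.085,-0.13,0,0,0,50]]]'

```text
clock: 9.2
eef_pos: [0.4373, -0.206, 0.0879]
eef_rot: [0.986, 1.338, -0.986]
wrist_force: [0.8, 0.3, -0.2]
width: 0.502
```

Run:
```python
from h import *
grab("wrist","w6.png"); move_to([.4377,-.2098,.025])
```

```text
clock 9.25 pos [ 0.4383 -0.2068  0.0891] yaw0 -1.271 q6 0.58 w 0.505 F [ 0.3  0.1 -0.1] 
 shift [ 0.0641 -0.0014  0.0026] turn [ 0.     0.001 -0.   ]
```

View pics/w6.png

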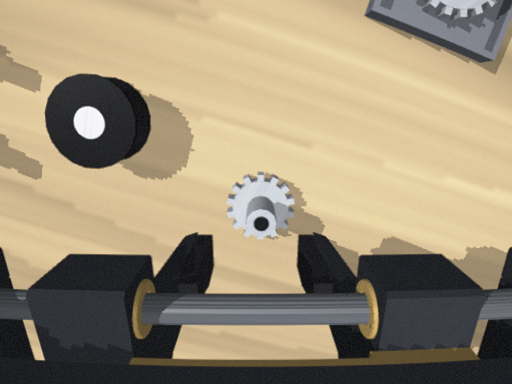

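Run:
```python
from bore import *
c=camera_params("wrist"); b=bore("w6.png",261,224,9,c); print(b)
move_to([*b[1][:2],.025])
```

```text
(array([260.85, 223.49]), array([ 0.438 , -0.2105,  0.042 ]))
clock 9.25 pos [ 0.4383 -0.2068  0.0891] yaw0 -1.271 q6 0.58 w 0.505 F [ 0.3  0.1 -0.1] 
 shift [ 0.0641 -0.0014  0.0034] turn [ 0.     0.001 -0.   ]
```

Request:
apply_moves --plan '[[[0.02,-0.001,0.003,0,0,0,50],[0.045,-0.001,0.003,0,0,0,50],[0.06,-0.001,0.003,0,0,0,50],[0.065,-0.001,0.003,0,0,0,40],[0.065,-0.001,0.003,0,0,0,25],[0.065,-0.001,0.003,0,0,0,10],[0.065,-0.001,0.003,0,0,0,5],[0.065,-0.001,0.003,0,0,0,5]]]'

```text
clock: 10.05
eef_pos: [0.4384, -0.21, 0.0249]
eef_rot: [0.985, 1.333, -0.985]
wrist_force: [0.9, -0.1, 3.4]
width: 0.217
```

Request:
apply_moves --plan '[[[0,0,0,0,0,0,5],[0,0,0,0,0,0,5]]]'

```text
clock: 10.25
eef_pos: [0.4384, -0.2101, 0.025]
eef_rot: [0.985, 1.333, -0.985]
wrist_force: [0.1, -0.1, 5.8]
width: 0.215
```

Run:
```python
from h import *
grab("wrist","w7.png"); move_to([.605,.289,.12])
```

```text
clock 10.3 pos [ 0.4384 -0.2101  0.0249] yaw0 -1.271 q6 0.58 w 0.216 F [-0.2 -0.   6.4] 
 shift [-0.0956  0.3067 -0.4274] turn [ 0.     0.002 -0.002]
```

View pics/w7.png

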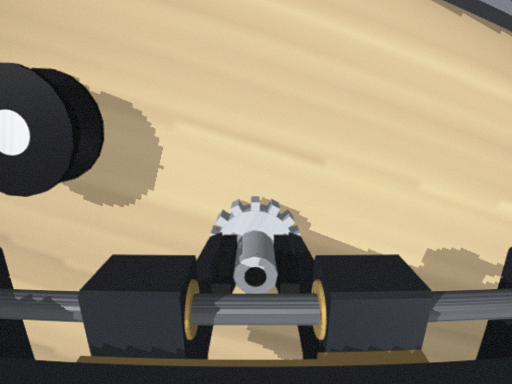

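Request:
apply_moves --plan '[[[-0.015,0,0,0,0,0,5],[-0.045,0,0,0,0,0,5],[-0.085,0.0,-0.01,0,0,0,5],[-0.125,0.01,-0.03,0,0,0,5],[-0.15,0.03,-0.06,0,0,0,5],[-0.15,0.05,-0.1,0,0,0,5],[-0.15,0.07,-0.14,0,0,0,5],[-0.15,0.09,-0.18,0,0,0,5]]]'

```text
clock: 11.1
eef_pos: [0.4697, -0.0089, 0.1738]
eef_rot: [0.986, 1.336, -0.986]
wrist_force: [1.2, -0.4, -1.8]
width: 0.216
```

Run:
```python
from h import *
move_to([.525,.262,.175])
```

```text
clock 11.1 pos [ 0.4697 -0.0089  0.1738] yaw0 -1.272 q6 1.0 w 0.216 F [ 1.2 -0.4 -1.8] 
 shift [-0.0012  0.1327 -0.2426] turn [ 0. -0.  0.]
```

Request:
apply_moves --plan '[[[0,0.02,-0.04,0,0,0,5],[0,0.043,-0.08,0,0,0,5],[0,0.066,-0.12,0,0,0,5],[0,0.088,-0.16,0,0,0,5],[0,0.11,-0.2,0,0,0,5],[0,0.128,-0.233,0,0,0,5],[0,0.133,-0.243,0,0,0,5],[0,0.133,-0.243,0,0,0,5]]]'

```text
clock: 11.9
eef_pos: [0.5246, 0.2619, 0.173]
eef_rot: [0.983, 1.338, -0.985]
wrist_force: [0.2, -1.1, -1.5]
width: 0.211
```

```bash
python3 look.py w8.png tray_c
```

```text
tray_c [0.6083 0.0952 0.0042] 0.78
tray_c [ 0.6041  0.2888 -0.0013] 0.64
 rect [array([605.2,  99.2]), array([110.3, 116.9]), np.float64(3.4)] 0.67 [366  83] [506 214]
 rect [array([454.1, 246.8]), array([ 84., 112.]), np.float64(84.7)] 0.32 [213 196] [298 293]
12.05 [0.52496353 0.25937978 0.17327837]
```

View pics/w8.png

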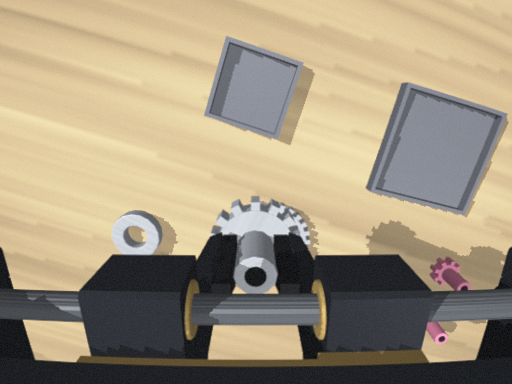

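Run:
```python
from bore import *
c=camera_params("wrist"); p,r,s=pose()
W=unproj([(227,37),(303,63),(280,139),(205,115)],.014,c)[:,:2]; print(W.round(4),W.mean(0),np.linalg.norm(W-np.roll(W,1,0),axis=1))
W=unproj([(404,83),(507,115),(465,215),(367,189)],.014,c)[:,:2]; print("a",W.mean(0),np.linalg.norm(W-np.roll(W,1,0),axis=1))
b=bore("w8.png",256,277,10,c,p[2]+.0175); print(b,b[1]-p)
```

```text
[[0.6427 0.3219]
 [0.6419 0.2501]
 [0.5703 0.2485]
 [0.5711 0.3232]] [0.6065001  0.28592302] [0.07165304 0.07187023 0.07156567 0.07468995]
a [0.60483059 0.09430396] [0.10592976 0.11331326 0.10787374 0.11440605]
(array([255.72, 276.55]), array([0.5241, 0.2592, 0.1908])) [-0.00086353 -0.00017978  0.01752163]
```

Run:
```python
from h import *
move_to([.607,.287,.039])
```

```text
clock 12.05 pos [0.525  0.2594 0.1733] yaw0 -1.272 q6 1.53 w 0.212 F [ 0.2  0.2 -2.8] 
 shift [ 0.1342  0.0867 -0.0023] turn [-0.     0.     0.001]
```

Request:
apply_moves --plan '[[[0,0.03,-0.001,0,0,0,5],[0.02,0.065,-0.002,0,0,0,5],[0.055,0.087,-0.002,0,0,0,5],[0.095,0.087,-0.002,0,0,0,5],[0.12,0.087,-0.002,0,0,0,5],[0.134,0.087,-0.002,0,0,0,5],[0.134,0.087,-0.002,0,0,0,5],[0.134,0.087,-0.002,0,0,0,5]]]'

```text
clock: 12.85
eef_pos: [0.6089, 0.2878, 0.0411]
eef_rot: [0.987, 1.335, -0.985]
wrist_force: [1.2, 0.6, -0.7]
width: 0.21
```

Run:
```python
from h import *
grab("wrist","w9.png"); move_to([.607,.287,.029])
```

```text
clock 12.9 pos [0.6094 0.2883 0.0419] yaw0 -1.272 q6 1.54 w 0.213 F [ 0.6  0.  -1.9] 
 shift [ 0.0129 -0.0028  0.0005] turn [ 0.     0.    -0.003]
```

View pics/w9.png

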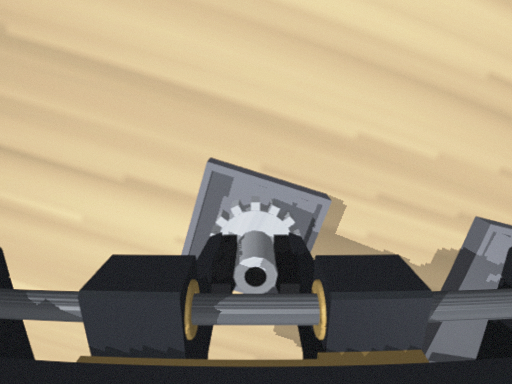

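Run:
```python
from bore import *
c=camera_params("wrist"); p,r,s=pose()
W=unproj([(208,158),(331,197)],.014,c)[:,:2]; m=W.mean(0); e=W[0]-W[1]; print(W, np.linalg.norm(e)); e/=np.linalg.norm(e)
n=np.array([-e[1],e[0]]); print(m+n*.0365)
print(bore("w9.png",256,277,10,c,p[2]+.0175))
```

```text
[[0.64483166 0.32651915]
 [0.6437547  0.25387309]] 0.07265403502472491
[0.60779719 0.29073717]
(array([255.65, 276.62]), array([0.6085, 0.2881, 0.0594]))
```

Request:
apply_moves --plan '[[[0.004,0,-0.002,0,0,0,5],[0.008,0,-0.002,0,0,0,5],[0.01,0,-0.002,0,0,0,5],[0.011,0,-0.002,0,0,0,5],[0.012,0,-0.002,0,0,0,5],[0.012,0,-0.002,0,0,0,5]]]'

```text
clock: 13.5
eef_pos: [0.6073, 0.2905, 0.029]
eef_rot: [0.985, 1.337, -0.985]
wrist_force: [-4.2, -1.1, 6.5]
width: 0.212
```

Request:
apply_moves --plan '[[[0,0,0,0,0,0,30],[0,0,0,0,0,0,40],[0,0,0,0,0,0,50],[-0.02,0,0,0,0,0,50],[-0.06,-0.01,0,0,0,0,50],[-0.11,-0.05,0,0,0,0,50],[-0.15,-0.095,0.0,0,0,0,50],[-0.17,-0.135,0.0,0,0,0,50]]]'

```text
clock: 14.3
eef_pos: [0.4932, 0.2548, 0.1903]
eef_rot: [0.988, 1.334, -0.983]
wrist_force: [0.8, -0.3, 1.2]
width: 0.501
```

Request:
apply_moves --plan '[[[0,-0.04,0,0,0,0,50],[0,-0.085,0,0,0,0,50],[0,-0.1,0,0,0,0,50],[0,-0.1,0,0,0,0,50]]]'

```text
clock: 14.7
eef_pos: [0.3957, 0.2251, 0.1881]
eef_rot: [0.985, 1.336, -0.985]
wrist_force: [0.5, -0.1, 0.3]
width: 0.499
```

```bash
python3 look.py w10.png gear_a tray_c
```

```text
gear_a [4.863e-01 2.130e-02 3.000e-04] 0.84
gear_a [0.4509 0.0835 0.0011] 0.81
gear_a [ 0.4591  0.2269 -0.0025] 0.8
 disc 452.0512390136719 80.49456787109375 22.684680938720703 0.89 [381 150] [420 179]
 disc 463.9533996582031 226.2587432861328 44.172481536865234 0.85 [231  66] [318 154]
tray_c [0.6069 0.0981 0.0025] 0.79
 rect [array([588.8,  97.1]), array([ 84. , 116.6]), np.float64(4.9)] 0.94 [376   0] [509  83]
14.95 [0.39866737 0.22560332 0.18816428]
```

View pics/w10.png

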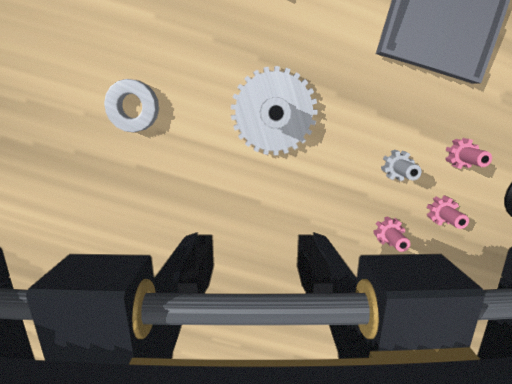

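Run:
```python
from bore import *
c=camera_params("wrist"); 
for u,v,r in [(276,113,11),(414,172,6),(485,158,6),(462,222,6),(403,244,6)]: print(bore("w10.png",u,v,r,c))
b=bore("w10.png",276,113,11,c)[1]
move_to([b[0],b[1],.026])
```

```text
(array([275.68, 112.53]), array([0.4668, 0.2275, 0.042 ]))
(array([413.73, 172.08]), array([0.4543, 0.0832, 0.042 ]))
(array([484.73, 158.9 ]), array([0.4881, 0.0197, 0.042 ]))
(array([461.75, 221.74]), array([0.4224, 0.0111, 0.042 ]))
(array([402.75, 244.88]), array([0.3808, 0.0605, 0.042 ]))
clock 14.95 pos [0.3987 0.2256 0.1882] yaw0 -1.271 q6 1.53 w 0.496 F [ 0.6 -0.  -0.2] 
 shift [0.1622 0.0656 0.0183] turn [ 0.     0.    -0.001]
```

Request:
apply_moves --plan '[[[0.02,0.03,0.008,0,0,0,50],[0.05,0.055,0.015,0,0,0,50],[0.08,0.064,0.018,0,0,0,50],[0.1,0.064,0.018,0,0,0,50],[0.1,0.064,0.018,0,0,0,50]]]'

```text
clock: 15.45
eef_pos: [0.4623, 0.2264, 0.0844]
eef_rot: [0.982, 1.341, -0.991]
wrist_force: [-0.4, -0.5, 0.1]
width: 0.498
```

Run:
```python
from bore import *
im,c=grab("wrist","w11.png"); g=cv2.cvtColor(im,cv2.COLOR_RGB2GRAY)
p,r,s=pose(); u=proj([.466,.2275,.042],c)[0]; print(u); b=bore("w11.png",*u,14,c); print(b)
move_to([*b[1][:2],.026])
```

```text
[255.78478871 218.2816838 ]
(array([255.08, 222.61]), array([0.4631, 0.2271, 0.042 ]))
clock 15.5 pos [0.4632 0.2268 0.0863] yaw0 -1.271 q6 1.5 w 0.499 F [ 0.8 -0.3  0.6] 
 shift [ 0.0603  0.0002 -0.0003] turn [ 0.    -0.     0.004]
```

View pics/w11.png

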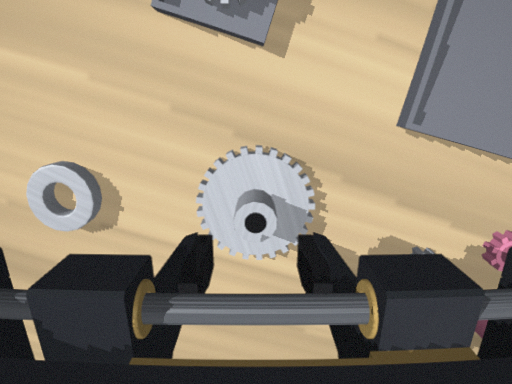

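Request:
apply_moves --plan '[[[0.02,0,0,0,0,0,50],[0.042,0,0,0,0,0,50],[0.056,0,0,0,0,0,50],[0.061,0,0,0,0,0,40],[0.061,0,0,0,0,0,30],[0.061,0,0,0,0,0,20],[0.061,0,0,0,0,0,10],[0.061,0,0,0,0,0,10]]]' --grip_force 55

```text
clock: 16.3
eef_pos: [0.4642, 0.2272, 0.0274]
eef_rot: [0.986, 1.336, -0.985]
wrist_force: [-0.7, -0.7, -4.1]
width: 0.304
```

Request:
apply_moves --plan '[[[0,0,0,0,0,0,10],[-0.015,0,0,0,0,0,10],[-0.045,0,0,0,0,0,10],[-0.085,0.0,0,0,0,0,10],[-0.12,0.0,0.02,0,0,0,10],[-0.14,0.01,0.05,0,0,0,10],[-0.14,0.02,0.07,0,0,0,10],[-0.14,0.02,0.07,0,0,0,10]]]'

```text
clock: 17.1
eef_pos: [0.5056, 0.1641, 0.1679]
eef_rot: [0.988, 1.333, -0.986]
wrist_force: [0.1, 0.2, -7.1]
width: 0.301
```

```bash
python3 look.py w12.png tray_a
```

```text
tray_a [6.067e-01 9.410e-02 3.000e-04] 0.56
 rect [array([605.6,  97.7]), array([110.1, 112.1]), np.float64(3.4)] 0.87 [284  26] [429 171]
 rect [array([606. , 289.2]), array([76.8, 73.5]), np.float64(89.2)] 0.79 [104   0] [204  89]
17.25 [0.50235888 0.16622807 0.16589527]
```

View pics/w12.png

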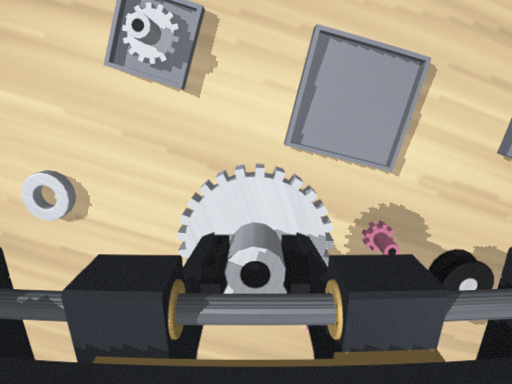

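Run:
```python
from bore import *
c=camera_params("wrist"); p,r,s=pose()
b=bore("w12.png",256,274,13,c,p[2]+.016); print(b,b[1]-p); o=b[1]-p;o[2]=0
move_to(np.array([.6057,.0975,.05])-o)
```

```text
(array([256.03, 274.19]), array([0.5018, 0.166 , 0.1819])) [-0.00055888 -0.00022807  0.01600473]
clock 17.25 pos [0.5024 0.1662 0.1659] yaw0 -1.271 q6 1.37 w 0.306 F [-0.6 -0.6 -6.7] 
 shift [0.1156 0.0794 0.0962] turn [ 0.    -0.001  0.003]
```

Request:
apply_moves --plan '[[[0.0,0.025,0.03,0,0,0,10],[0.01,0.05,0.062,0,0,0,10],[0.035,0.073,0.088,0,0,0,10],[0.07,0.08,0.096,0,0,0,10],[0.095,0.08,0.096,0,0,0,10],[0.11,0.08,0.096,0,0,0,10],[0.116,0.08,0.096,0,0,0,10],[0.116,0.08,0.096,0,0,0,10]]]'

```text
clock: 18.05
eef_pos: [0.6076, 0.0988, 0.0503]
eef_rot: [0.984, 1.338, -0.986]
wrist_force: [0.4, 0.2, -6.7]
width: 0.3
```

Run:
```python
from h import *
grab("wrist","w13.png"); move_to([.606,.0975,.031])
```

```text
clock 18.1 pos [0.6086 0.0987 0.0516] yaw0 -1.27 q6 1.24 w 0.304 F [ 1.  -0.6 -5.6] 
 shift [ 0.0206 -0.0029  0.0004] turn [ 0.     0.    -0.001]
```

View pics/w13.png

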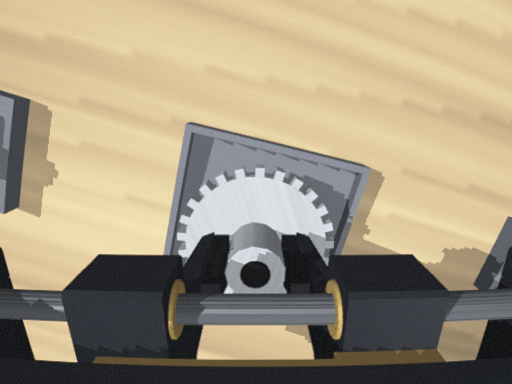

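Run:
```python
from bore import *
c=camera_params("wrist"); p,r,s=pose()
W=unproj([(188,123),(369,168)],.014,c)[:,:2]; m=W.mean(0); e=W[0]-W[1]; print(W, np.linalg.norm(e)); e/=np.linalg.norm(e)
n=np.array([-e[1],e[0]]); print(m+n*.0545)
print(bore("w13.png",256,274,13,c,p[2]+.016))
```

```text
[[0.65781208 0.15386499]
 [0.66420097 0.04593794]] 0.10811598236185067
[0.60660177 0.09668089]
(array([256.  , 274.13]), array([0.6081, 0.0985, 0.0676]))
```

Request:
apply_moves --plan '[[[0.005,-0.002,0.001,0,0,0,10],[0.012,-0.002,0.001,0,0,0,10],[0.016,-0.002,0.001,0,0,0,10],[0.018,-0.002,0.001,0,0,0,10],[0.019,-0.002,0.001,0,0,0,10],[0.019,-0.002,0.001,0,0,0,10]]]'

```text
clock: 18.7
eef_pos: [0.6069, 0.0965, 0.0319]
eef_rot: [0.986, 1.336, -0.986]
wrist_force: [0.5, -0.4, -6.5]
width: 0.304
```

Request:
apply_moves --plan '[[[0.001,0,0,0,0,0,10],[0.002,0,0,0,0,0,10],[0.002,0,0,0,0,0,10]]]'

```text
clock: 19.0
eef_pos: [0.6072, 0.0965, 0.0314]
eef_rot: [0.985, 1.336, -0.985]
wrist_force: [-4.0, 0.2, 3.7]
width: 0.306
```

Request:
apply_moves --plan '[[[0,0,0,0,0,0,40],[0,0,0,0,0,0,45],[0,0,0,0,0,0,50],[-0.02,0,0,0,0,0,50],[-0.06,-0.01,0,0,0,0,50],[-0.11,-0.05,0,0,0,0,50],[-0.15,-0.09,0,0,0,0,40],[-0.16,-0.135,0,0,0,0,40]]]'

```text
clock: 19.8
eef_pos: [0.492, 0.0601, 0.1882]
eef_rot: [0.987, 1.33, -0.981]
wrist_force: [0.5, -1.4, 1.5]
width: 0.405
```

Run:
```python
from h import *
grab("wrist","w14.png"); move_to([.451-.06,.083-.02,.17])
```

```text
clock 19.85 pos [0.4854 0.0596 0.1888] yaw0 -1.269 q6 1.15 w 0.403 F [-0.4  2.1 -1.1] 
 shift [ 0.0186 -0.0892 -0.0313] turn [ 0.     0.002 -0.001]
```

View pics/w14.png

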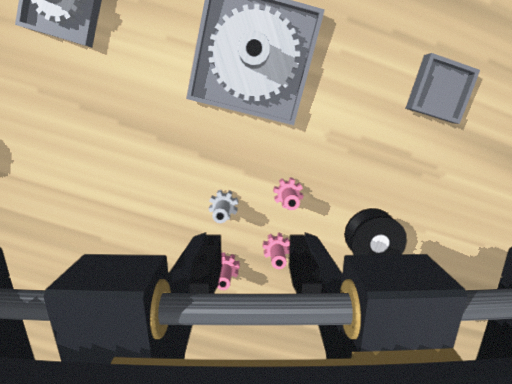

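Request:
apply_moves --plan '[[[0,-0.035,-0.012,0,0,0,40],[0.01,-0.07,-0.024,0,0,0,40],[0.018,-0.088,-0.031,0,0,0,40],[0.018,-0.088,-0.031,0,0,0,40],[0.018,-0.088,-0.031,0,0,0,40]]]' --grip_force 40

```text
clock: 20.35
eef_pos: [0.3982, 0.064, 0.1673]
eef_rot: [0.986, 1.334, -0.984]
wrist_force: [0.7, -0.3, -0.4]
width: 0.401
```

Run:
```python
from bore import *
im,c=grab("wrist","w15.png"); u=proj([.451,.083,.042],c)[0]; print(u); b=bore("w15.png",*u,8,c); print(b)
x,y=map(int,u); cr=im[max(0,y-90):y+90,x-120:x+120,::-1]; cv2.imwrite("pics/w15c.png",cv2.resize(cr,None,fx=3,fy=3,interpolation=cv2.INTER_CUBIC))
move_to([*b[1][:2],.09])
```

```text
[252.23653424 125.21447361]
(array([251.52, 124.48]), array([0.4514, 0.0838, 0.042 ]))
clock 20.4 pos [0.3988 0.0639 0.1675] yaw0 -1.271 q6 1.13 w 0.4 F [ 0.3  1.  -0.3] 
 shift [ 0.0776  0.056  -0.0036] turn [ 0.     0.001 -0.002]
```

View pics/w15c.png

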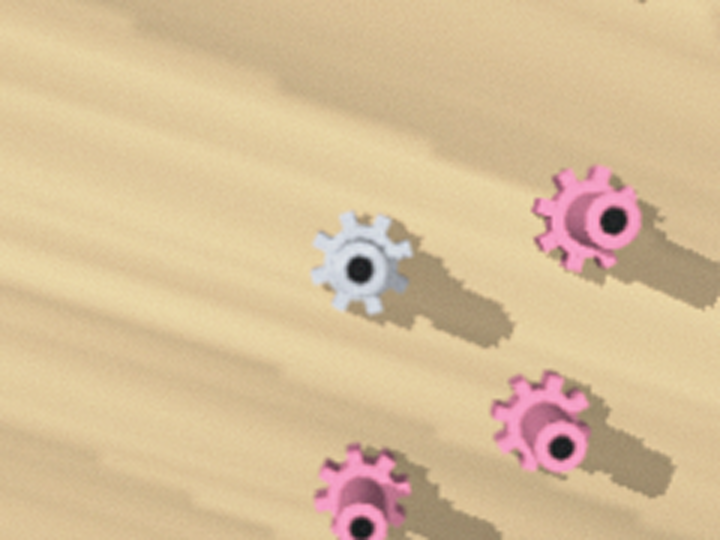

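Four candidates: the grey steel one (full frame 252,125) is gear_d. The three pink ones at roughly (337,108), (319,184) and (252,211) are look-alikes. I'm going for the grey one.

Request:
apply_moves --plan '[[[0.01,0.025,-0.002,0,0,0,40],[0.04,0.048,-0.003,0,0,0,40],[0.065,0.055,-0.004,0,0,0,40],[0.08,0.055,-0.004,0,0,0,40],[0.08,0.055,-0.004,0,0,0,40]]]'

```text
clock: 20.9
eef_pos: [0.4483, 0.0843, 0.0845]
eef_rot: [0.984, 1.34, -0.988]
wrist_force: [-0.6, 0.2, 0.5]
width: 0.398
```

Run:
```python
from bore import *
im,c=grab("wrist","w16.png"); u=proj([.451,.083,.042],c)[0]; print(u); b=bore("w16.png",*u,9,c); print(b)
move_to([*b[1][:2],.025])
```

```text
[258.89089831 220.8777622 ]
(array([257.91, 220.92]), array([0.4508, 0.0836, 0.042 ]))
clock 20.95 pos [0.449  0.0842 0.0858] yaw0 -1.271 q6 1.2 w 0.403 F [-0.8 -0.8  0.3] 
 shift [0.0608 0.0017 0.0011] turn [ 0.    -0.001  0.002]
```

View pics/w16.png

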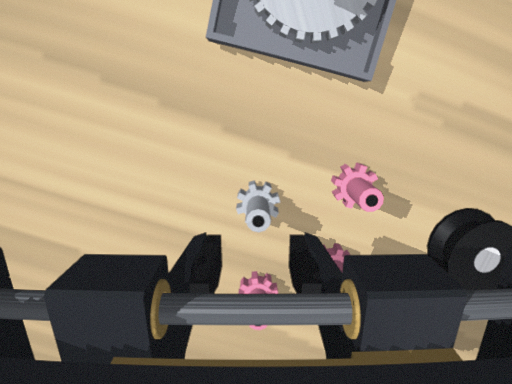

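Request:
apply_moves --plan '[[[0.02,0.001,0.001,0,0,0,40],[0.042,0.001,0.001,0,0,0,40],[0.056,0.001,0.001,0,0,0,40],[0.061,0.001,0.001,0,0,0,30],[0.061,0.001,0.001,0,0,0,20],[0.061,0.001,0.001,0,0,0,10],[0.061,0.001,0.001,0,0,0,3],[0.061,0.001,0.001,0,0,0,3]]]'

```text
clock: 21.75
eef_pos: [0.4507, 0.0835, 0.0265]
eef_rot: [0.986, 1.334, -0.984]
wrist_force: [-1.1, 0.6, 3.2]
width: 0.169
```

Request:
apply_moves --plan '[[[0,0,0,0,0,0,3],[-0.015,0,0,0,0,0,3],[-0.045,0,0,0,0,0,3],[-0.085,0.0,0,0,0,0,3],[-0.12,0.005,0.03,0,0,0,3],[-0.14,0.02,0.07,0,0,0,3],[-0.14,0.035,0.11,0,0,0,3],[-0.14,0.04,0.15,0,0,0,3]]]'

```text
clock: 22.55
eef_pos: [0.5341, -0.0493, 0.1669]
eef_rot: [0.986, 1.333, -0.984]
wrist_force: [0.9, 0.5, -1.0]
width: 0.168
```

Request:
apply_moves --plan '[[[0,0,0.02,0,0,0,3],[0,0,0.03,0,0,0,3],[0,0,0.03,0,0,0,3]]]'

```text
clock: 22.85
eef_pos: [0.5409, -0.0773, 0.1651]
eef_rot: [0.987, 1.336, -0.987]
wrist_force: [-0.1, 0.7, -1.1]
width: 0.167
```

```bash
python3 look.py w17.png tray_d
```

```text
tray_d [ 0.6343 -0.0922 -0.003 ] 0.8
 rect [array([605.6,  95.9]), array([110.1, 115.3]), np.float64(4.2)] 0.96 [29  0] [163 132]
 rect [array([ 629.6, -278.9]), array([101.2,  91.8]), np.float64(89.4)] 0.69 [416  97] [511 210]
23.0 [ 0.54049693 -0.07538058  0.16520293]
```

View pics/w17.png

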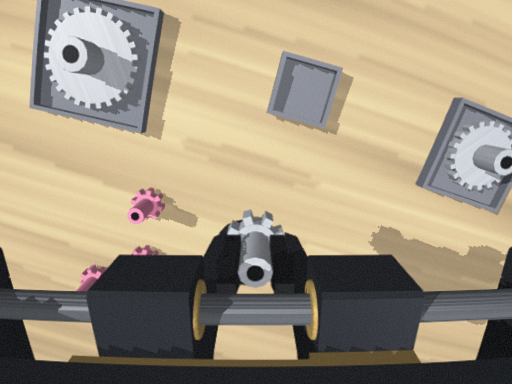

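Tray d's rim corners are at about (284,51), (343,68), (325,131) and (267,113).

Run:
```python
from bore import *
c=camera_params("wrist"); p,r,s=pose()
W=unproj([(284,51),(343,68),(325,131),(267,113)],.014,c)[:,:2]; t=W.mean(0); print(t,np.linalg.norm(W-np.roll(W,1,0),axis=1))
b=bore("w17.png",256,274,10,c,p[2]+.016); print(b,b[1]-p); o=b[1]-p;o[2]=0
move_to(np.array([*t,.045])-o)
```

```text
[ 0.63393377 -0.09297476] [0.05508502 0.05458157 0.05715774 0.05655292]
(array([254.79, 272.98]), array([ 0.5404, -0.0749,  0.1812])) [-9.69339443e-05  4.80576817e-04  1.59970691e-02]
clock 23.0 pos [ 0.5405 -0.0754  0.1652] yaw0 -1.27 q6 0.91 w 0.161 F [-0.3  0.1 -0.2] 
 shift [0.1201 0.0841 0.0451] turn [ 0.    -0.001  0.001]
```

Request:
apply_moves --plan '[[[0.0,0.03,0.016,0,0,0,3],[0.02,0.065,0.035,0,0,0,3],[0.055,0.083,0.044,0,0,0,3],[0.09,0.083,0.044,0,0,0,3],[0.11,0.083,0.044,0,0,0,3],[0.12,0.083,0.044,0,0,0,3],[0.12,0.083,0.044,0,0,0,3],[0.12,0.083,0.044,0,0,0,3]]]'

```text
clock: 23.8
eef_pos: [0.6341, -0.0937, 0.0468]
eef_rot: [0.985, 1.335, -0.984]
wrist_force: [0.6, -0.2, -0.6]
width: 0.169
```

Run:
```python
from bore import *
im,c=grab("wrist","w18.png"); p,r,s=pose(); print(bore("w18.png",255,273,10,c,p[2]+.016)); move_to([.634,-.0935,.031])
```

```text
(array([254.82, 272.95]), array([ 0.6344, -0.0932,  0.0634]))
clock 23.85 pos [ 0.6346 -0.0941  0.0474] yaw0 -1.27 q6 0.94 w 0.173 F [-0.1 -0.4 -1. ] 
 shift [ 0.0164 -0.0004 -0.0008] turn [ 0.     0.002 -0.002]
```

View pics/w18.png

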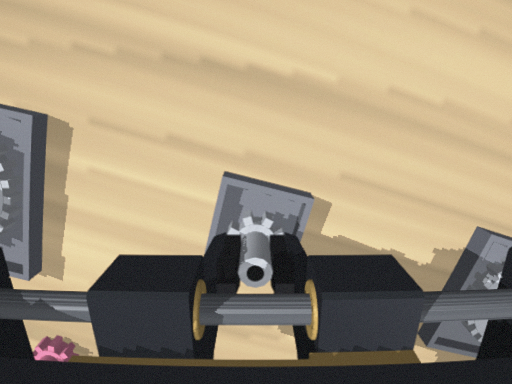

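Run:
```python
from bore import *
c=camera_params("wrist")
W=unproj([(222,173),(313,195)],.014,c)[:,:2]; m=W.mean(0); e=W[0]-W[1]; print(np.linalg.norm(e)); e/=np.linalg.norm(e)
print(m+np.array([-e[1],e[0]])*.0275)
```

```text
0.05456683927833551
[ 0.63675918 -0.09398492]
```

Request:
apply_moves --plan '[[[0.005,0,0,0,0,0,3],[0.01,0,0,0,0,0,3],[0.013,0,0,0,0,0,3],[0.015,0,0,0,0,0,3],[0.016,0,0,0,0,0,3],[0.016,0,0,0,0,0,3]]]'

```text
clock: 24.45
eef_pos: [0.6334, -0.0942, 0.0305]
eef_rot: [0.985, 1.337, -0.986]
wrist_force: [-4.2, 1.1, 7.0]
width: 0.165
```

Contact felt. I'll release, retreat and check.

Request:
apply_moves --plan '[[[0,0,0,0,0,0,20],[0,0,0,0,0,0,30],[0,0,0,0,0,0,40],[-0.02,0,0,0,0,0,40],[-0.06,-0.01,0,0,0,0,40],[-0.11,-0.05,0,0,0,0,40],[-0.16,-0.09,0,0,0,0,40],[-0.18,-0.135,0,0,0,0,40]]]'

```text
clock: 25.25
eef_pos: [0.5249, -0.1284, 0.1981]
eef_rot: [0.985, 1.333, -0.984]
wrist_force: [0.7, -1.0, 1.0]
width: 0.4
```

Request:
apply_moves --plan '[[[-0.03,-0.04,0,0,0,0,40],[-0.06,-0.08,0,0,0,0,40],[-0.06,-0.1,0,0,0,0,40],[-0.06,-0.1,0,0,0,0,40],[-0.06,-0.1,0,0,0,0,40]]]'

```text
clock: 25.75
eef_pos: [0.4292, -0.1574, 0.2554]
eef_rot: [0.987, 1.335, -0.986]
wrist_force: [-0.3, -1.0, -0.7]
width: 0.4
```

Run:
```python
from bore import *
grab("wrist","w19.png"); grab("scene","s19.png"); im,c=grab("top","t19.png")
cv2.imwrite("pics/t19b.png",cv2.resize(im[110:310,80:480,::-1],(800,400),interpolation=cv2.INTER_CUBIC))
for l in ["pulley","bearing"]: print(l,spot_point(l,"top")[:1])
print(state()["clock"])
```

```text
pulley [{'location': [0.4694, -0.0878, -0.0017], 'p': 0.92}]
bearing [{'location': [0.4272, 0.3664, 0.0009], 'p': 0.95}]
26.0
```

View pics/w19.png

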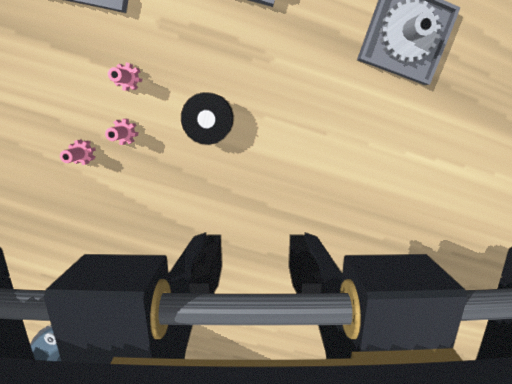

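View pics/t19b.png

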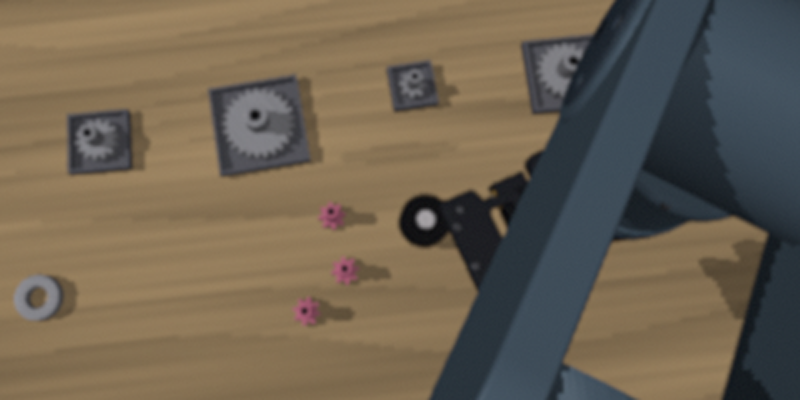

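View pics/s19.png

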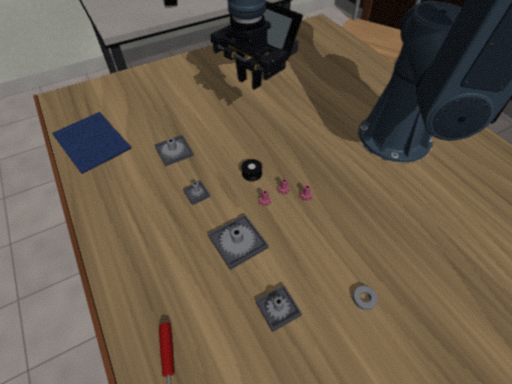

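Run:
```python
from bore import *
c=camera_params("top")
for n,u,v,t in [("a",256,116,(.606,.0975)),("c",88,132,(.606,.289)),("d",413,76,(.635,-.0935))]:
    b=unproj([80+u/2,110+v/2],.046,c)[0]; print(n,b[:2].round(4),t)
print(state()["clock"]); finish_job()
```

```text
a [0.6036 0.0956] (0.606, 0.0975)
c [0.6054 0.2898] (0.606, 0.289)
d [ 0.6322 -0.0915] (0.635, -0.0935)
26.0
the job is handed in; nothing more can be done
```

All four gears are in the trays made for their sizes, hub up, and I handed the job in at 26 s of the 106 s limit. `finish_job()` gives no verdict, so the result rests on my own checks.

- **Handling:** I gripped each gear by its hub and lowered it until the wrist force showed it touching the tray floor. I opened the fingers only then, so nothing was dropped.
- **Gears a, c and d:** the last top-camera check put each within about 4 mm of its tray's centre (limit 12 mm).
- **Gear b:** the arm hid most of this gear in the last top picture. The wrist pictures, after release and at the end, and the scene picture show it flat inside its tray, but I took no final measurement.
- **Pulley and bearing:** the networks place both within about 4 mm of where they started (limit 25 mm), which is about their own accuracy.
- **Pink look-alikes:** I did not touch them.
- **Disagreements:** none of the checks failed. The tray-centre estimates differed by 2 to 4 mm between cameras.

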